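Load the ring mandrel for laser marking and hold the enabling button

TASK

Lift the steel ring mandrel out of its wooden cradle and lay it, without dropping it, level in the two steel V-blocks of the marking fixture, with the brass ring right in front of the laser lens, and let go of it. Only then press the black enabling button of the yellow switch box with the fingers and keep it half way down its 20 mm stroke (about 10 mm down; never push it to the bottom, which trips the laser). Finish while still holding the button there, and leave the plier pot, the jar and the hammer where they are.

Things in the scene. Friction and masses are not known exactly. Their poses are not given: they have to be found in the camera images.
- mandrel: Loose steel ring mandrel, 0.25 to 0.5 kg, lying level, its axis 42 mm above the bench at the start. Origin on its axis at its balance point (grip here); y runs along the rod, away from the handle. Bare rod 16 mm in diameter, y = -85 to +100 mm; red handle 24 mm in diameter, y = -150 to -85; brass ring 25 mm in diameter, 8 mm wide, fixed at y = +36. May be rolled about its axis.
- ring (a point): Centre of the brass ring, on the mandrel's axis, 36 mm from the mandrel's origin towards its plain end (+y of the mandrel).
- cradle: Fixed wooden cradle, 70 x 150 mm, 10 mm base, in which the mandrel starts; two wooden 90-degree notches 14 mm wide at y = +60 and -60 mm (y along the mandrel), between them the base's top lies 32 mm below the rod's axis. Origin under its centre, on the bench.
- fixture: Fixed marking fixture on an aluminium plate 12 mm thick (x -40 to 225, y -100 to 100 mm). Origin on the bench below the middle of the V-blocks' common axis; y along that axis (handle lies on -y), x towards the laser head. Two 90-degree steel V-blocks 16 mm wide at y = +60 and -60; mouths 31 mm wide, tops 64 mm above the bench, 4 mm above the seated rod's axis.
- seat (a point): Where the centre of the brass ring belongs: on the axis of a rod seated in the V-blocks, in front of the lens, at x = 0, y = 36, z = 60 mm in the fixture's frame; axes parallel to the fixture's.
- lens (a point): Front of the black lens tube (20 mm in diameter) of the fixture's white laser head, in the fixture's frame at x = 70, y = 36, z = 60 mm. The head behind it takes up x 95 to 210, y -9 to 81, z up to 90 mm and looks along -x at the ring.
- switch_box: Fixed yellow enabling-switch box 95 x 95 x 45 mm with a black collar 52 mm in diameter up to 51 mm. Origin under its centre, on the bench. It stands either left or right of the fixture.
- enable_top (a point): Centre of the flat top of the black enabling button (44 mm in diameter, 12 mm thick, on a steel stem with a green band), in the middle of the switch box; 83 mm above the bench when not pressed, going straight down with it.
- enable (a joint): Travel of the enabling button in m: 0 released, 0.020 bottomed; enabled at about 0.010. A spring pushes it up: about 3 N to start, 6.5 N half way, 10 N at the bottom.
- plier_pot: Bystander: loose white pot, 76 mm in diameter, 85 mm tall, with pliers standing in it up to about 140 mm; on the other side of the fixture from the switch box. Origin under its centre.
- jar: Bystander: loose amber jar with a brass lid, 44 mm in diameter, 55 mm tall, beyond the switch box. Origin under its centre.
- hammer: Bystander: loose hammer, 210 mm long, lying beyond the plier pot. Origin under its middle, handle towards its -x.
There are look-alikes about, which are no part of the job. Of the things that look like the switch_box, take the one that is nearest to the robot's base at the start.

How it is judged:
By the outcome, as a careful person would: the job done as asked, in the order asked, and still so for the second after the job is handed in, while the arm keeps its last pose, push and grip.
It also fails if it takes over 51 s, if anything falls off the work surface, if the arm or the gripper's body presses on something with over 40 N, if the wrist force passes 120 N, or if a joint passes its speed limit or range.

ROBOT

A 6-joint arm with a two-finger parallel gripper is mounted at the origin on the work surface. World frame = base frame: x ahead of the robot, y to its left, z up, the work surface at z = 0. Lengths are in m, angles in rad, forces in N, time in s.
With the tool pointing down it reaches from about 0.3 to 0.825 m from the base axis. Payload 5.4 kg.
Tool frame: the origin (TCP) lies at the very end of the fingers, on their centre line; the grasp point (between the pads) lies 19 mm behind it (tcp_to_grasp is the distance from the TCP to the grasp point, in m); z points along the fingers, y is the line along which they close (so a half turn about z gives the same grasp; the last joint's range is limited). The gripper opens to 92 mm and grips with 3 to 60 N. Pads are 20 mm wide; open, the fingers measure 128 mm over their backs; the gripper's body (75 mm by 189 mm) begins 69 mm behind the grasp point.
Start: joints at [-1.47, 0.158, 1.597, -0, 1.386, -0.21], TCP at [0.176, -0.547, 0.215] pointing down, gripper open.
Joint ranges: [-2.91, 2.91], [-0.94, 2.29], [0.18, 2.7], [-1.29, 4.43], [0.17, 2.64], [-3, 3]. Speed limits (rad/s): [2.57, 2.57, 3.14, 3.14, 3.14, 3.14].

INTERFACE

Orientations are given as a rotation vector (axis times angle).
In Python, from plant import get_state, snapshot, camera_params, job_done, tcp_to_grasp gives the robot as it stands.
- The arm moves only by the shell command python3 -m inch 'ROWS'. ROWS is JSON, a list of rows, each a list of 3 entries, a list of its own where there are three numbers: the closure, from 0 (fully open) to 1 (shut), then the shift along the tool's x, y, z in m, then the turn about the tool's z in degrees. A call has 1 to 12 rows; each row shifts and turns the commanded pose from where the row before left it, along the tool's axes as they then stand; what a row does not reach is not made up. A row lasts 1/8 s, in which the tool goes at most 62.5 mm and 10.7 degrees, less where a joint would pass 70% of its speed; a pose out of reach is approached as far as the arm can. A call is refused whole if a number of a shift passes 0.0625 or a number of a turn 10.7, either way. A call with a gripper value outside its range is refused whole. The fingers move at their own pace and stop on an object; the grip force is fixed at half the most. Time passes only in rows, so rows that do not move let the fingers close. It gives the time, the measured TCP pose, the force, the opening and the grip force at its end, in the units of the state.
- get_state(): the state, without advancing time (a new reading comes with each control period).
- snapshot(name): name is "scene" or "top"; returns the picture (420x560x3 uint8, red, green, blue); there is no depth.
- camera_params(name): a dict with "camera_matrix" (3x3 intrinsics, pixels), "T" (4x4, takes a point from camera to world coordinates). Camera axes: x right, y down, z forward; pixel columns grow to the right and rows downward; lengths in m; the calibration is good to about 2 mm. A picture is of the moment at which its call begins. camera_params takes no time and is no camera call.
- job_done(): hands the job in; it is judged then, once.
The state is a dict: "time": time; "joints": joint angles; "qvel": joint speeds; "joint_efforts": joint torques, N m; "ee_pos": TCP position; "tcp_rot": TCP orientation; "ft_force": force on the tool from outside, world axes, zero at the start; "ft_torque": the same for the moment, N m; "opening": finger opening in m; "gripper_force": force on a finger pad.
Only numpy, scipy, OpenCV 4.12 (cv2) and the standard library are available. Lean on these libraries where they do the work, as an engineer would, in place of code of your own. Each camera call takes 0.05 s, during which the arm holds its last target. There are 200 camera calls.

## Working session

There is one attempt and no reset: what is moved stays moved. The work goes in short steps, Python scripts to look and compute and a shell command to move; the robot and the scene stay as the last step left them, time stands still between calls to the robot, and variables do not carry over. Pictures are saved under pics/ and viewed, at most 10 in all, crops included, and the job is handed in when it is done.

```bash
mkdir -p pics; ls; python3 - <<'E'
from plant import *
import cv2,numpy as np
np.set_printoptions(precision=4,suppress=True)
for n in("scene","top"):
    im=snapshot(n); cv2.imwrite(f"pics/{n}0.png",im[:,:,::-1]); p=camera_params(n); print(n,p["camera_matrix"],p["T"])
s=get_state();print({k:np.round(v,4) for k,v in s.items()}, tcp_to_grasp)
E
```

```text
pics
scene [[451.6666   0.     286.5658]
 [  0.     451.6666 211.8076]
 [  0.       0.       1.    ]] [[-0.8608  0.2597 -0.4376  1.1386]
 [ 0.5088  0.4582 -0.7289  0.8488]
 [ 0.0112 -0.8501 -0.5265  0.8022]
 [ 0.      0.      0.      1.    ]]
top [[447.7427   0.     278.3927]
 [  0.     447.7427 213.8651]
 [  0.       0.       1.    ]] [[-0.005  -0.9822  0.1877  0.3018]
 [-0.9998  0.0086  0.0184 -0.1557]
 [-0.0197 -0.1876 -0.9821  1.3926]
 [ 0.      0.      0.      1.    ]]
{'time': np.float64(0.1), 'joints': array([-1.4701,  0.1591,  1.5981,  0.    ,  1.3862, -0.2101]), 'qvel': array([-0.001 , -0.0011, -0.0027, -0.0015,  0.001 ,  0.0003]), 'joint_efforts': array([ -0.0002, -38.6505, -32.296 ,   0.0704,   0.0339,  -0.    ]), 'ee_pos': array([ 0.1758, -0.5469,  0.2137]), 'tcp_rot': array([-3.102 , -0.4859, -0.0002]), 'ft_force': array([0.7624, 0.1704, 0.2439]), 'ft_torque': array([ 0.0001, -0.0269, -0.008 ]), 'gripper_force': np.float64(0.0), 'opening': np.float64(0.0917)} 0.0187
```

View pics/scene0.png

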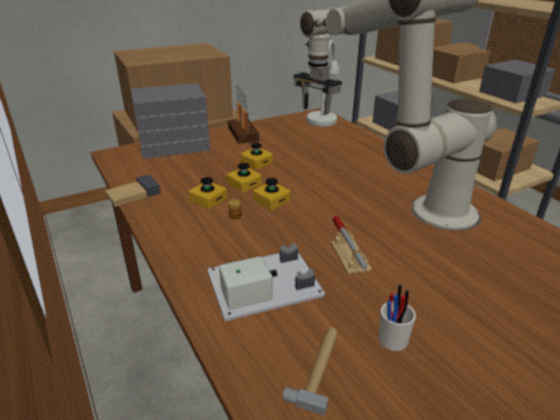

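View pics/top0.png

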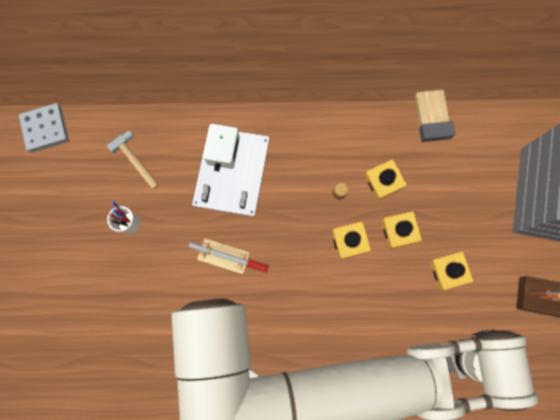

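The scene view shows the mandrel in its cradle near (350,245), the fixture near (265,280), the pot at (397,320), the hammer at (315,380) and the jar at (235,208). In the top view the mandrel runs from (190,245) to (267,268, red handle), and the V-blocks are at (205,193) and (243,199). There are four yellow boxes, at top pixels (352,240), (403,229), (386,178) and (452,270). I'll measure their distances from the base and enlarge them.

```bash
cat > h.py <<'E'
import cv2,numpy as np
from plant import *
np.set_printoptions(precision=4,suppress=True)
def plane(n,px,z):
    p=camera_params(n);K=p["camera_matrix"];T=p["T"];px=np.atleast_2d(np.array(px,float))
    d=(T[:3,:3]@np.linalg.inv(K)@np.c_[px,np.ones(len(px))].T).T
    return T[:3,3]+d*((z-T[2,3])/d[:,2])[:,None]
def proj(n,P):
    p=camera_params(n);T=p["T"];c=(np.atleast_2d(P)-T[:3,3])@T[:3,:3];c=c@p["camera_matrix"].T
    return c[:,:2]/c[:,2:]
def blobs(m,amin=30):
    k,l,s,c=cv2.connectedComponentsWithStats(m.astype(np.uint8));return [(s[i,4],c[i],l==i) for i in range(1,k) if s[i,4]>=amin]
E
python3 - <<'E'
from h import *
for n in("top","scene"):
    im=cv2.imread(f"pics/{n}0.png");h=cv2.cvtColor(im,cv2.COLOR_BGR2HSV);H,S,V=cv2.split(h)
    for a,c,l in blobs((H>20)&(H<32)&(S>190)&(V>120),100):
        # black button inside
        hull=cv2.fillConvexPoly(np.zeros_like(H),cv2.convexHull(np.argwhere(l)[:,::-1].astype(np.int32)),1)
        w=plane(n,c,.045)[0]; print(n,"yellow",a,c,w[:2],np.hypot(*w[:2]))
    for a,c,l in blobs(((H<6)|(H>174))&(S>180)&(V>90),20):print(n,"red",a,c,plane(n,c,.042)[0])
im=cv2.imread("pics/top0.png")
a=cv2.resize(im[115:280,180:280],None,fx=3.6,fy=3.6,interpolation=cv2.INTER_CUBIC)
b=cv2.resize(im[150:300,320:480],None,fx=2.7,fy=2.7,interpolation=cv2.INTER_CUBIC)
o=np.zeros((594,792,3),np.uint8);o[:a.shape[0],:360]=a;o[:405,360:792]=b
cv2.imwrite("pics/crop1.png",o)
s=cv2.imread("pics/scene0.png")
cv2.imwrite("pics/crop2.png",cv2.resize(s[140:320,180:400],None,fx=3.3,fy=3.3,interpolation=cv2.INTER_CUBIC)[:,:800])
E
```

```text
top red 106 [257.1792 265.5755] [ 0.4021 -0.0657  0.042 ]
scene yellow 223 [258.2511 157.87  ] [ 0.401  -0.6016] 0.722982922892711
scene yellow 297 [245.7542 179.4276] [ 0.5244 -0.4619] 0.6987832191943772
scene yellow 333 [209.2733 193.988 ] [ 0.6787 -0.4271] 0.801936406047666
scene yellow 342 [273.8538 195.155 ] [ 0.4922 -0.3127] 0.5831093575740559
scene red 58 [337.9483 221.5517] [ 0.3974 -0.0757  0.042 ]
scene red 38 [402.2105 302.6842] [0.4757 0.2947 0.042 ]
```

View pics/crop1.png

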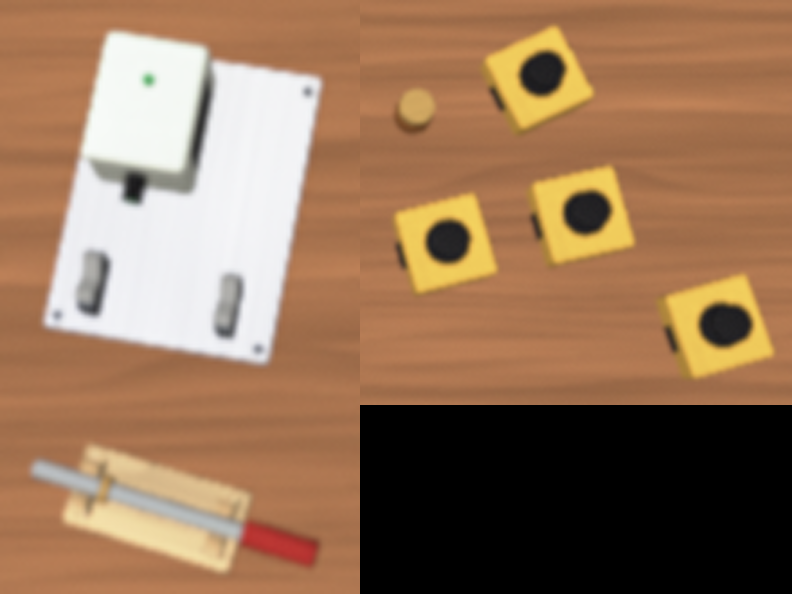

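View pics/crop2.png

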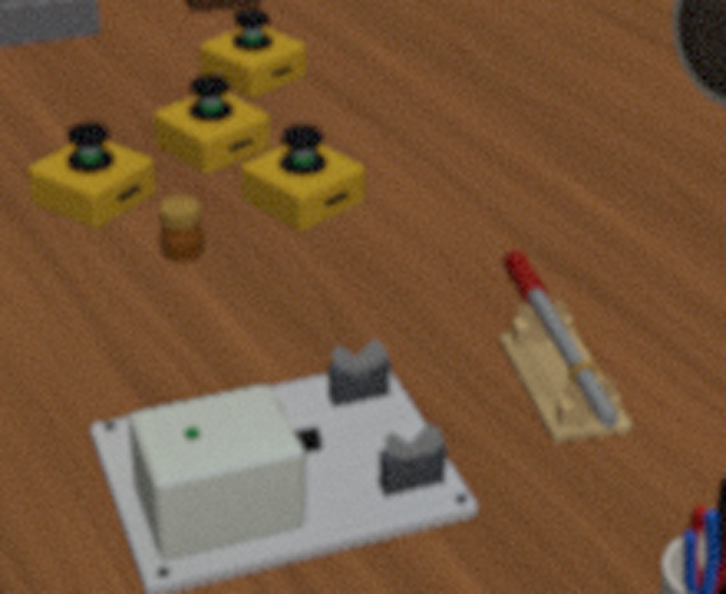

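The box meant is the one at top (352,240), scene (274,195). It is 0.58 m from the base, while the others are at 0.70, 0.72 and 0.80 m. The crops confirm it has a black button with a green band, with the jar beyond it. They also show the ring at top ≈(209,251), towards the plain left end. Next I'll measure precisely.

```bash
cat > meas.py <<'E'
from h import *
im=cv2.imread("pics/top0.png");H,S,V=cv2.split(cv2.cvtColor(im,cv2.COLOR_BGR2HSV).astype(int))
sub=lambda m,x0,x1,y0,y1:(m*0+np.pad(m[y0:y1,x0:x1],((y0,420-y1),(x0,560-x1)))).astype(np.uint8)
# plate
m=sub(((S<60)&(V>150)).astype(int),185,280,115,225)
m=max(blobs(m),key=lambda t:t[0])[2].astype(np.uint8)
c=max(cv2.findContours(m,cv2.RETR_EXTERNAL,cv2.CHAIN_APPROX_NONE)[0],key=len)[:,0].astype(float)
def fit(p,q):
    p,q=np.array(p,float),np.array(q,float);d=(q-p)/np.linalg.norm(q-p)
    for it in range(2):
        r=c-p;t=r@d;e=r@[-d[1],d[0]];k=(t>4)&(t<np.linalg.norm(q-p)-4)&(abs(e)<(4 if it==0 else 2))
        v=cv2.fitLine(c[k].astype(np.float32),cv2.DIST_HUBER,0,.01,.01).ravel()
        p2=v[2:];d=v[:2]*np.sign(v[:2]@d);p=p2+d*((p-p2)@d)
    return np.cross([*p,1],[*(p+d),1])
f=lambda x,y:(180+x/3.6,115+y/3.6)
bl,br,tr,lm,tm=f(43,325),f(268,363),f(321,77),f(78,160),f(215,62)
B,R,T_,L=fit(bl,br),fit(br,tr),fit(tm,tr),fit(bl,lm)
X=lambda a,b:(lambda v:v[:2]/v[2])(np.cross(a,b))
cor=np.array([X(B,L),X(B,R),X(R,T_),X(L,T_)]);W=plane("top",cor,.012)[:,:2]
print("corners",cor,W, "sizes",np.linalg.norm(W-np.roll(W,-1,0),axis=1))
loc=np.array([[-40,100],[-40,-100],[225,-100],[225,100]])/1e3
def rigid(A,Bw):
    a,b=A.mean(0),Bw.mean(0);U,_,Vt=np.linalg.svd((A-a).T@(Bw-b));Rm=(U@Vt).T;return Rm,b-Rm@a
Rm,t=rigid(loc,W);print("fixture",t,"yawx",np.degrees(np.arctan2(Rm[1,0],Rm[0,0])),"res",(loc@Rm.T+t-W)*1e3)
for P in [(0,60,64),(0,-60,64),(70,36,70),(0,36,60)]:
    w=np.r_[Rm@np.array(P[:2])/1e3+t,P[2]/1e3];print(P,proj("top",w),proj("scene",w))
# mandrel
red=sub((((H<8)|(H>172))&(S>150)&(V>70)).astype(int),235,275,250,280)
rod=sub(((S<75)&(V>100)).astype(int),185,250,238,270)
rod=max(blobs(rod,10),key=lambda t:t[0])[2];
pr=np.argwhere(red)[:,::-1];pg=np.argwhere(rod)[:,::-1]
v=cv2.fitLine(np.r_[pr,pg].astype(np.float32),cv2.DIST_HUBER,0,.01,.01).ravel();d=v[:2]*np.sign(v[0]);p=v[2:]
tr_,tg=(pr-p)@d,(pg-p)@d
print("red t",tr_.min(),tr_.max(),"rod t",tg.min(),tg.max())
ring=sub(((H>15)&(H<32)&(S>100)).astype(int),203,215,244,258)
# s profile along axis
for tt in np.arange(tg.min()-2,tr_.max()+3,1.):
    q=p+d*tt;print(round(tt,1),im[int(round(q[1])),int(round(q[0]))],end=';')
e=[p+d*(tg.min()-.5),p+d*(tr_.min()-.5),p+d*(tr_.max()+.5)];w=plane("top",e,.042);u=(w[0]-w[2]);print("\nlen",np.linalg.norm(u),np.linalg.norm(w[0]-w[1]));u/=np.linalg.norm(u)
print("orig est",w[0]-.1*u,w[1]+.085*u,w[2]+.15*u,"yaw",np.degrees(np.arctan2(u[1],u[0])))
# button top view
m=sub(((V<60)).astype(int),335,370,222,258);b=max(blobs(m),key=lambda t:t[0]);cc,r=cv2.minEnclosingCircle(np.argwhere(b[2])[:,::-1].astype(np.float32))
print("button top",b[0],b[1],cc,r,plane("top",[b[1],cc],.083))
E
python3 meas.py
```

```text
corners [[191.5976 205.0694]
 [253.8673 215.7476]
 [268.8914 136.4114]
 [208.7701 126.8513]] [[ 0.5964  0.1447]
 [ 0.5603 -0.0527]
 [ 0.8221 -0.1002]
 [ 0.8575  0.0965]] sizes [0.2007 0.266  0.1999 0.2655]
fixture [0.6181 0.0387] yawx -10.33577585337104 res [[ 0.252  -0.4918]
 [ 0.4604  0.2031]
 [-0.6066  0.1488]
 [-0.1058  0.1399]]
(0, 60, 64) [[203.6611 191.0535]] [[305.4113 270.6439]]
(0, -60, 64) [[242.0832 197.5532]] [[289.0279 244.6831]]
(70, 36, 70) [[215.5825 170.05  ]] [[276.5704 268.9808]]
(0, 36, 60) [[211.5352 192.6549]] [[301.8776 266.3212]]
red t 8.990410015265297 29.568120435158562 rod t -30.80810503633802 7.735904827992272
-32.8 [114 163 195];-31.8 [102 154 189];-30.8 [149 164 176];-29.8 [179 180 178];-28.8 [186 185 181];-27.8 [190 189 185];-26.8 [189 187 182];-25.8 [186 185 180];-24.8 [189 188 184];-23.8 [190 188 183];-22.8 [189 187 183];-21.8 [186 184 181];-20.8 [189 187 184];-19.8 [188 187 183];-18.8 [187 186 182];-17.8 [190 188 184];-16.8 [189 188 183];-15.8 [187 186 182];-14.8 [190 189 184];-13.8 [189 188 183];-12.8 [187 187 181];-11.8 [184 182 178];-10.8 [189 18
[... 408 characters left out ...]
4 185];12.2 [ 50  53 185];13.2 [ 51  55 186];14.2 [ 51  54 186];15.2 [ 51  55 187];16.2 [ 51  55 187];17.2 [ 50  53 185];18.2 [ 51  54 185];19.2 [ 50  54 185];20.2 [ 50  53 184];21.2 [ 51  55 185];22.2 [ 50  53 185];23.2 [ 50  54 185];24.2 [ 50  54 185];25.2 [ 50  54 184];26.2 [ 50  53 183];27.2 [ 49  52 181];28.2 [ 48  54 171];29.2 [ 54  72 157];30.2 [ 68  99 160];31.2 [ 79 115 170];32.2 [ 78 115 169];
len 0.18650610962420694 0.12137516793352916
orig est [ 0.4178 -0.0154  0.042 ] [0.4372 0.0452 0.042 ] [0.4371 0.0451 0.042 ] yaw 72.25750343518311
button top 153 [352.0654 238.9216] (352.0967712402344, 238.9516143798828) 7.173890590667725 [[ 0.4752 -0.3472  0.083 ]
 [ 0.4752 -0.3473  0.083 ]]
```

```bash
cat > go.py <<'E'
import sys,numpy as np
from h import *
from scipy.spatial.transform import Rotation as Ro
x,y,z,yaw=map(float,sys.argv[1:5]);s=get_state();R=Ro.from_rotvec(s["tcp_rot"]).as_matrix()
cy=np.degrees(np.arctan2(R[1,0],R[0,0]));a=np.radians(yaw);d=np.array([x,y,z])-s["ee_pos"]
print("t",s["time"],"tcp",s["ee_pos"],"yaw",cy,"tilt z",R[:,2],"J",s["joints"],"F",s["ft_force"],"open",s["opening"],"grip",s["gripper_force"])
print("tool turn",-((yaw-cy+180)%360-180),"then shift mm",1e3*np.array([d[0]*np.cos(a)+d[1]*np.sin(a),d[0]*np.sin(a)-d[1]*np.cos(a),-d[2]]))
E
python3 go.py .4371 .0451 .15 72.26
python3 -c "
from h import *
print(proj('scene',[[.4752,-.3472,.083],[.4371,.0451,.042],[.4481,.0794,.042],[.3914,-.0977,.042],[.4676,.1403,.042]]),proj('top',[[.4481,.0794,.042],[.4676,.1403,.042]]))
im=cv2.imread('pics/scene0.png')
V=im.max(2)
m=np.zeros_like(V);m[172:205,255:292]=(V<55)[172:205,255:292]
print([(a,c) for a,c,l in blobs(m,15)])"
```

```text
t 0.1 tcp [ 0.1758 -0.5469  0.2137] yaw 17.805569375490442 tilt z [-0.0002  0.0018 -1.    ] J [-1.4701  0.1591  1.5981  0.      1.3862 -0.2101] F [0.7624 0.1704 0.2439] open 0.09174704439257703 grip 0.0
tool turn -54.45443062450957 then shift mm [643.4553  68.5213  63.6933]
[[273.2214 179.8878]
 [351.6793 245.2777]
 [356.0699 252.7081]
 [335.3607 217.7114]
 [364.4075 266.7993]] [[209.4382 250.6703]
 [189.6455 244.4221]]
[(np.int32(106), array([271.1415, 184.4057]))]
```

```bash
python3 -m inch '[[0,[0,0,0],-9.1],[0,[0,0,0],-9.1],[0,[0,0,0],-9.1],[0,[0,0,0],-9.1],[0,[0,0,0],-9.1],[0,[0,0,0],-8.95]]'; python3 -m inch '[[0,[0.03,0.003,0],0],[0,[0.055,0.006,0],0],[0,[0.06,0.0065,0],0],[0,[0.06,0.0065,0],0],[0,[0.06,0.0065,0],0],[0,[0.06,0.0065,0],0],[0,[0.06,0.0065,0],0],[0,[0.06,0.0065,0],0],[0,[0.06,0.0065,0],0],[0,[0.06,0.0065,0],0],[0,[0.05,0.005,0],0],[0,[0.028,0.003,0],0]]';python3 -m inch '[[0,[0,0,0],0],[0,[0,0,0],0]]'; python3 go.py .4371 .0451 .1 72.26
```

```text
time: 0.85
ee_pos: [0.1758, -0.5471, 0.214]
tcp_rot: [-2.532, -1.858, -0.001]
ft_force: [0.1, 0.0, -0.1]
opening: 0.0921
gripper_force: 0.0
time: 2.35
ee_pos: [0.4376, 0.0463, 0.2142]
tcp_rot: [-2.534, -1.855, 0.0]
ft_force: [0.2, -0.3, -0.2]
opening: 0.0915
gripper_force: 0.0
time: 2.6
ee_pos: [0.4371, 0.0434, 0.2143]
tcp_rot: [-2.537, -1.852, 0.001]
ft_force: [0.2, 0.4, -0.3]
opening: 0.0917
gripper_force: 0.0
t 2.6 tcp [0.4371 0.0434 0.2143] yaw 72.24696605997667 tilt z [-0.0008 -0.0003 -1.    ] J [-0.1772 -0.2078  1.9569 -0.0005  1.3933  0.1327] F [ 0.1893  0.3697 -0.2616] open 0.09172397870708232 grip 0.0
tool turn -0.013033940023319701 then shift mm [  1.6612  -0.4901 114.3051]
```

```bash
python3 -m inch '[[0,[0.0017,-0.0005,0.02],0],[0,[0,0,0.045],0],[0,[0,0,0.045],0],[0,[0,0,0.035],0],[0,[0,0,0.025],0],[0,[0,0,0.015],0],[0,[0,0,0.006],0],[0,[0,0,0],0]]'; python3 go.py .4371 .0451 .0233 72.26; python3 -m inch '[[0.5,[0,0,0],0],[0.7,[0,0,0],0],[0.9,[0,0,0],0],[1,[0,0,0],0],[1,[0,0,0],0],[1,[0,0,0],0],[1,[0,0,0],0]]'
```

```text
time: 3.6
ee_pos: [0.4379, 0.0454, 0.024]
tcp_rot: [2.537, 1.851, 0.001]
ft_force: [-0.6, 0.2, -0.2]
opening: 0.0918
gripper_force: 0.0
t 3.6 tcp [0.4379 0.0454 0.024 ] yaw 72.23140476262364 tilt z [ 0.0006 -0.0001 -1.    ] J [-0.1726  0.0663  2.1152 -0.      0.9594  0.1376] F [-0.576   0.2237 -0.1705] open 0.0918313448645944 grip 0.0
tool turn -0.028595237376350724 then shift mm [-0.4948 -0.6889  0.7034]
time: 4.47
ee_pos: [0.4375, 0.0457, 0.0236]
tcp_rot: [-2.537, -1.852, 0.0]
ft_force: [-0.3, -0.7, -0.6]
opening: 0.0239
gripper_force: 0.0
```

```bash
python3 go.py .4371 .0451 .0233 72.26
```

```text
t 4.475 tcp [0.4375 0.0457 0.0236] yaw 72.25385232246731 tilt z [-0.  0. -1.] J [-0.1719  0.0668  2.1157  0.      0.9591  0.1378] F [-0.2594 -0.6815 -0.6079] open 0.023856473546419076 grip 0.0
tool turn -0.006147677532680973 then shift mm [-0.7193 -0.2141  0.2956]
```

```bash
python3 -m inch '[[1,[0,0,0],0],[1,[0,0,0],0],[1,[0,0,0],0]]'; python3 -m inch '[[1,[0,0,-0.004],0],[1,[0,0,-0.01],0],[1,[0,0,-0.02],0],[1,[0,0,-0.03],0],[1,[0,0,-0.03],0],[1,[0,0,-0.015],0],[1,[0,0,0],0],[1,[0,0,0],0]]'; python3 go.py .6181 .0387 .1 79.66; python3 - <<'E'
from h import *
for n in("scene","top"): cv2.imwrite(f"pics/{n}1.png",snapshot(n)[:,:,::-1])
E
```

```text
time: 4.85
ee_pos: [0.4374, 0.0458, 0.0236]
tcp_rot: [-2.537, -1.852, 0.0]
ft_force: [-0.3, 0.8, 0.5]
opening: 0.0152
gripper_force: 30.0
time: 5.85
ee_pos: [0.4366, 0.0459, 0.1314]
tcp_rot: [-2.536, -1.851, 0.002]
ft_force: [-0.5, -0.8, -2.8]
opening: 0.015
gripper_force: 30.0
t 5.85 tcp [0.4366 0.0459 0.1314] yaw 72.25463788445846 tilt z [-0.0022  0.0004 -1.    ] J [-0.172  -0.1195  2.0502  0.      1.2131  0.1377] F [-0.4968 -0.778  -2.7738] open 0.014998104191218428 grip 29.99768078327179
tool turn -7.40536211554155 then shift mm [ 25.5269 179.8242  31.396 ]
```

```bash
python3 -m inch '[[1,[0,0,0],-3.7],[1,[0,0,0],-3.7],[1,[0.003,0.015,0],0],[1,[0.005,0.03,0],0],[1,[0.006,0.04,0],0],[1,[0.006,0.04,0],0],[1,[0.0045,0.03,0],0],[1,[0.0015,0.015,0],0],[1,[0,0.0098,0],0],[1,[0,0,0],0],[1,[0,0,0],0],[1,[0,0,0],0]]'; python3 go.py .6181 .0387 .1 79.66; python3 - <<'E'
from h import *
ims=[]
for n in("scene","top"):
    im=snapshot(n)[:,:,::-1].copy();cv2.imwrite(f"pics/{n}2.png",im);ims.append(im)
a=cv2.resize(ims[0][170:320,220:370],None,fx=2.66,fy=2.66,interpolation=cv2.INTER_CUBIC)
b=cv2.resize(ims[1][110:260,170:320],None,fx=2.66,fy=2.66,interpolation=cv2.INTER_CUBIC)
cv2.imwrite("pics/crop3.png",np.hstack([a,b]))
E
```

```text
time: 7.45
ee_pos: [0.6186, 0.0391, 0.1326]
tcp_rot: [-2.412, -2.012, 0.0]
ft_force: [0.2, 0.8, -2.6]
opening: 0.0151
gripper_force: 30.0
t 7.45 tcp [0.6186 0.0391 0.1326] yaw 79.66045431697985 tilt z [-0.0003  0.     -1.    ] J [-0.1315  0.3427  1.5439 -0.      1.2553  0.0489] F [ 0.2443  0.7984 -2.6066] open 0.015146543988325916 grip 29.99756634235382
tool turn 0.000454316979869418 then shift mm [-0.4858 -0.375  32.6068]
```

View pics/crop3.png

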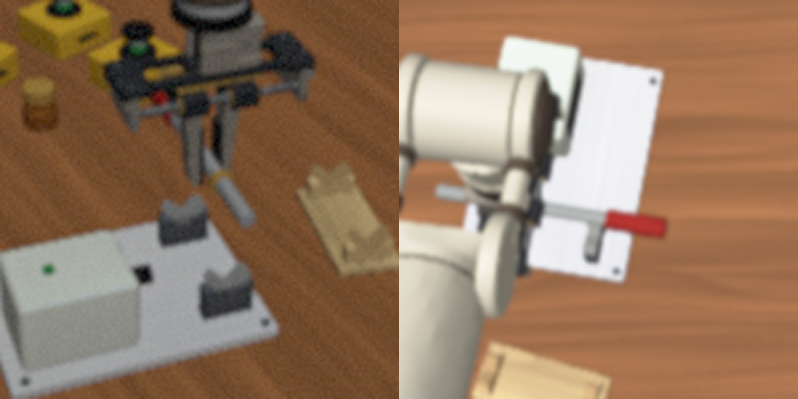

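The mandrel is held crosswise above the fixture. In the scene view the plain end is at about (314,252) and the ring at (301,237). In the top view the handle end is at (270,196) and the plain end at (184,181). I'll check its level and its position along the rod numerically.

```bash
python3 - <<'E'
from h import *
s=get_state();yaw=np.radians(79.66);u=np.array([np.cos(yaw),np.sin(yaw),0]);g=s["ee_pos"]+[0,0,.0187]
k=[.1,.036,-.085,-.15]
P=g+np.outer(np.array(k)-.0007,u);print("pred top",proj("top",P),"scene",proj("scene",P))
im=cv2.imread("pics/top2.png");H,S,V=cv2.split(cv2.cvtColor(im,cv2.COLOR_BGR2HSV).astype(int))
m=(((H<8)|(H>172))&(S>150)&(V>70)).astype(np.uint8);m[:170]=0;m[220:]=0;m[:,:240]=0;m[:,290:]=0
b=max(blobs(m),key=lambda t:t[0]);p=np.argwhere(b[2])[:,::-1].astype(float)
q=proj("top",P[2:]);d=(q[1]-q[0])/np.linalg.norm(q[1]-q[0]);t=(p-q[0])@d
print("red centroid",b[1],"pred",q.mean(0),"red span",t.min()-.5,t.max()+.5,"pred 0 ..",np.linalg.norm(q[1]-q[0]))
# rod tip top & scene
for n,box in(("top",(172,200,176,200)),("scene",(296,325,225,262))):
    im=cv2.imread(f"pics/{n}2.png");H,S,V=cv2.split(cv2.cvtColor(im,cv2.COLOR_BGR2HSV).astype(int))
    x0,x1,y0,y1=box;m=np.zeros_like(V,np.uint8);m[y0:y1,x0:x1]=((S<70)&(V>80))[y0:y1,x0:x1]
    b=max(blobs(m,5),key=lambda t:t[0]);p=np.argwhere(b[2])[:,::-1].astype(float)
    q=proj(n,P[[1,0]]);d=(q[1]-q[0])/np.linalg.norm(q[1]-q[0]);e=(p-q[1])@d;c=(p-q[1])@[-d[1],d[0]]
    near=abs(e-e.max()+5)<3
    print(n,"tip along err px",e.max()+.5,"px/mm",np.linalg.norm(q[1]-q[0])/64,"perp near tip",c[near].mean())
E
```

```text
pred top [[184.595  181.3347]
 [206.3264 184.9957]
 [247.7208 191.9694]
 [270.1257 195.7439]] scene [[312.6984 252.1645]
 [302.6895 237.6518]
 [286.0336 213.501 ]
 [278.1204 202.027 ]]
red centroid [260.0486 194.0694] pred [258.9232 193.8567] red span -0.05347735265149278 22.97307080914782 pred 0 .. 22.720567739828105
top tip along err px 10.982003330263742 px/mm 0.34433919036684607 perp near tip -16.299413680269687
scene tip along err px 2.7499900916434696 px/mm 0.27546012221104416 perp near tip -0.17139678825280058
```

```bash
python3 -m inch '[[1,[0,-0.0003,0.01],0],[1,[0,0,0.02],0],[1,[0,0,0.02],0],[1,[0,0,0.015],0],[1,[0,0,0.012],0],[1,[0,0,0.006],0],[1,[0,0,0.003],0],[1,[0,0,0],0],[1,[0,0,0],0]]';python3 go.py .6182 .0394 .0413 79.66
```

```text
time: 8.68
ee_pos: [0.6193, 0.039, 0.0473]
tcp_rot: [2.412, 2.012, 0.001]
ft_force: [-0.2, 0.1, -2.0]
opening: 0.015
gripper_force: 30.0
t 8.675 tcp [0.6193 0.039  0.0473] yaw 79.65794746186305 tilt z [ 0.0012 -0.0002 -1.    ] J [-0.1315  0.4466  1.5917  0.      1.1021  0.049 ] F [-0.1956  0.0919 -1.956 ] open 0.015022803685604996 grip 29.9976047873497
tool turn -0.0020525381369509432 then shift mm [ 0.1871 -1.1346  5.9672]
```

```bash
python3 -m inch '[[1,[0,-0.001,0.001],0],[1,[0,0,0.0015],0],[1,[0,0,0.001],0],[1,[0,0,0],0]]';python3 -m inch '[[1,[0,0,0.001],0],[1,[0,0,0.0005],0],[1,[0,0,0],0],[1,[0,0,0],0]]';python3 go.py .6182 .0394 .0413 79.66
```

```text
time: 9.18
ee_pos: [0.6177, 0.0393, 0.043]
tcp_rot: [-2.413, -2.012, 0.0]
ft_force: [0.1, 0.1, -2.6]
opening: 0.0147
gripper_force: 30.0
time: 9.68
ee_pos: [0.6185, 0.0391, 0.0421]
tcp_rot: [2.412, 2.011, 0.002]
ft_force: [2.6, -0.4, -0.3]
opening: 0.0151
gripper_force: 30.0
t 9.675 tcp [0.6185 0.0391 0.0421] yaw 79.65448212967131 tilt z [ 0.0015 -0.0002 -1.    ] J [-0.1315  0.4517  1.5963 -0.      1.092   0.0491] F [ 2.6432 -0.4121 -0.2553] open 0.015052161041673033 grip 29.998150169849396
tool turn -0.005517870328674235 then shift mm [ 0.2147 -0.2981  0.8007]
```

```bash
python3 -m inch '[[1,[0,0.0007,0.0005],0],[1,[0,0,0],0],[1,[0,0,0],0]]';python3 -m inch '[[1,[0,0,0.0005],0],[1,[0,0,0],0],[1,[0,0,0],0]]';python3 go.py .6182 .0394 .0413 79.66
```

```text
time: 10.05
ee_pos: [0.6189, 0.0391, 0.0416]
tcp_rot: [2.412, 2.012, 0.001]
ft_force: [1.1, -0.7, 3.0]
opening: 0.015
gripper_force: 30.0
time: 10.42
ee_pos: [0.619, 0.039, 0.0415]
tcp_rot: [2.412, 2.012, 0.001]
ft_force: [-0.4, 0.5, 6.0]
opening: 0.0152
gripper_force: 30.0
t 10.425 tcp [0.619  0.039  0.0415] yaw 79.66105473684044 tilt z [ 0.0009 -0.0002 -1.    ] J [-0.1315  0.4541  1.5944 -0.0001  1.0922  0.049 ] F [-0.3619  0.452   5.9712] open 0.015200510426526493 grip 29.999925792217255
tool turn 0.0010547368404445479 then shift mm [ 0.2089 -0.814   0.2325]
```

```bash
python3 -m inch '[[0.75,[0,0,0],0],[0.6,[0,0,0],0],[0.5,[0,0,0],0],[0.5,[0,0,0],0],[0.5,[0,0,0],0]]'; python3 -m inch '[[0.5,[0,0,-0.01],0],[0.5,[0,0,-0.02],0],[0.5,[0,0,-0.03],0],[0.5,[0,0,-0.04],0],[0.5,[0,0,-0.04],0],[0.5,[-0.03,0,-0.02],0],[0.5,[-0.05,0,0],0],[0.5,[-0.06,0,0],0],[0.5,[-0.06,0,0],0],[0.5,[-0.03,0,0],0],[0.5,[0,0,0],0],[0.5,[0,0,0],0]]'; python3 - <<'E'
from h import *
ims=[]
for n in("scene","top"):
    im=snapshot(n)[:,:,::-1].copy();cv2.imwrite(f"pics/{n}3.png",im);ims.append(im)
a=cv2.resize(ims[0][200:320,220:340],None,fx=3.33,fy=3.33,interpolation=cv2.INTER_CUBIC)
b=cv2.resize(ims[1][110:230,180:300],None,fx=3.33,fy=3.33,interpolation=cv2.INTER_CUBIC)
cv2.imwrite("pics/crop4.png",np.hstack([a,b]))
E
python3 go.py .4752 -.3472 .2 79.66
```

```text
time: 11.05
ee_pos: [0.6184, 0.0391, 0.0405]
tcp_rot: [-2.412, -2.012, 0.0]
ft_force: [-0.6, -0.2, -0.5]
opening: 0.0457
gripper_force: 0.0
time: 12.55
ee_pos: [0.5776, -0.1865, 0.2017]
tcp_rot: [2.412, 2.012, 0.001]
ft_force: [-0.4, 0.0, -0.5]
opening: 0.0459
gripper_force: 0.0
t 12.65 tcp [ 0.5776 -0.1859  0.2011] yaw 79.74874199292839 tilt z [ 0.0006  0.     -1.    ] J [-0.5104  0.2488  1.5195  0.0003  1.3729 -0.3316] F [0.3914 0.0702 0.9636] open 0.046101769315280615 grip 0.0
tool turn 0.0887419929283908 then shift mm [-177.0983  -71.7579    1.1393]
```

View pics/crop4.png

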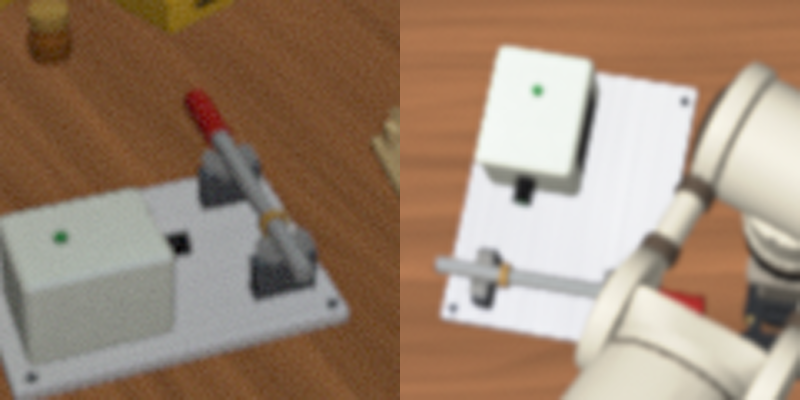

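The mandrel lies seated in both V-blocks. The ring is at top ≈(211,193) and the seat projects to (211.5,192.7). A numeric check on the ring and lens follows.

```bash
python3 - <<'E'
from h import *
a=np.radians(-10.336);R=np.array([[np.cos(a),-np.sin(a)],[np.sin(a),np.cos(a)]]);t=np.array([.6187,.0387])
inv=lambda w:(R.T@(w[:2]-t))*1e3
for n,rb,lb in(("top",(206,217,186,200),(210,222,160,175)),("scene",(294,311,258,275),(268,280,266,280))):
    im=cv2.imread(f"pics/{n}3.png");H,S,V=cv2.split(cv2.cvtColor(im,cv2.COLOR_BGR2HSV).astype(int))
    def cen(m,b):
        x0,x1,y0,y1=b;k=np.zeros_like(V,np.uint8);k[y0:y1,x0:x1]=m[y0:y1,x0:x1];q=max(blobs(k,3),key=lambda z:z[0]);return q[0],q[1]
    r=cen((H>10)&(H<35)&(S>65),rb);l=cen(V<75,lb)
    print(n,"ring",r,"fix xy(z=.066)",inv(plane(n,r[1],.066)[0]),"lens",l,inv(plane(n,l[1],.066)[0]))
    f=lambda P:proj(n,np.r_[R@np.array(P[:2])/1e3+t,P[2]/1e3])
    print(f((0,36,66)),f((70,36,66)))
# box edges: button centre again + yellow-box top quad from top view
im=cv2.imread("pics/top0.png");H,S,V=cv2.split(cv2.cvtColor(im,cv2.COLOR_BGR2HSV).astype(int))
k=np.zeros_like(V,np.uint8);m=((H>18)&(H<34)&(S>130)&(V>150));k[215:265,325:380]=m[215:265,325:380]
q=max(blobs(k),key=lambda z:z[0]);rc=cv2.minAreaRect(cv2.convexHull(np.argwhere(q[2])[:,::-1].astype(np.int32)));print("box",rc,plane("top",rc[0],.045))
E
```

```text
top ring (np.int32(17), array([210.5882, 191.9412])) fix xy(z=.066) [-0.1632 37.8896] lens (np.int32(30), array([216.8, 166. ])) [83.783  35.5984]
[[211.2031 191.9921]] [[215.7814 170.2189]]
scene ring (np.int32(85), array([305.1059, 262.9059])) fix xy(z=.066) [-10.9445  32.3754] lens (np.int32(29), array([273.6552, 272.7586])) [79.7086 43.0157]
[[301.744 264.593]] [[276.3602 270.2903]]
box ((351.11151123046875, 239.74232482910156), (31.135557174682617, 31.57408332824707), 74.74488067626953) [[ 0.4778 -0.3498  0.045 ]]
```

```bash
python3 - <<'E'
from h import *
a=np.radians(-10.336);R=np.array([[np.cos(a),-np.sin(a)],[np.sin(a),np.cos(a)]]);t=np.array([.6187,.0387])
ys=np.arange(20,50,1.)
for n in("top","scene"):
    im=cv2.imread(f"pics/{n}3.png").astype(np.float32);acc=0
    for dx in(-4,-2,0,2,4):
        P=np.array([[*(R@np.array([dx,y])/1e3+t),.069] for y in ys]);q=proj(n,P).astype(np.float32)
        c=cv2.remap(im,q[None,:,0],q[None,:,1],cv2.INTER_LINEAR)[0];acc=acc+(c[:,2]-c[:,0])
    w=np.clip(acc/5-np.percentile(acc/5,35)-10,0,None);print(n,np.round(acc[::2]/5),"ring y mm",(w*ys).sum()/w.sum())
E
```

```text
top [-4. -4. -4. -3.  0.  9. 31. 58. 81. 78. 61. 32. 13.  1. -2.] ring y mm 37.10380858723093
scene [-3. -3. -2.  3. 10. 23. 36. 50. 61. 64. 55. 43. 29. 17. 10.] ring y mm 37.46534121946959
```

```bash
python3 -m inch '[[1,[-0.02,-0.008,0],0],[1,[-0.04,-0.016,0],0],[1,[-0.045,-0.018,0],0],[1,[-0.04,-0.016,0.01],0],[1,[-0.022,-0.009,0.02],0],[1,[-0.01,-0.0048,0.03],0],[1,[0,0,0.025],0],[1,[0,0,0.015],0],[1,[0,0,0],0],[1,[0,0,0],0],[1,[0,0,0],0]]';python3 go.py .4752 -.3472 .083 79.66; python3 - <<'E'
from h import *
im=snapshot("scene")[:,:,::-1].copy();cv2.imwrite("pics/scene4.png",im)
cv2.imwrite("pics/crop5.png",cv2.resize(im[120:240,190:350],None,fx=5,fy=5,interpolation=cv2.INTER_CUBIC))
E
```

```text
time: 14.02
ee_pos: [0.4755, -0.349, 0.1019]
tcp_rot: [2.41, 2.011, 0.0]
ft_force: [-0.4, -1.0, 0.2]
opening: 0.0005
gripper_force: 0.0
t 14.025 tcp [ 0.4755 -0.349   0.1019] yaw 79.67844085234512 tilt z [ 0.0016 -0.0018 -1.    ] J [-0.8378  0.3031  1.6591 -0.      1.1771 -0.6577] F [-0.4146 -1.0261  0.2004] open 0.0004582373754660725 grip 0.0
tool turn 0.018440852345122494 then shift mm [ 1.6888 -0.5991 18.9402]
```

View pics/crop5.png

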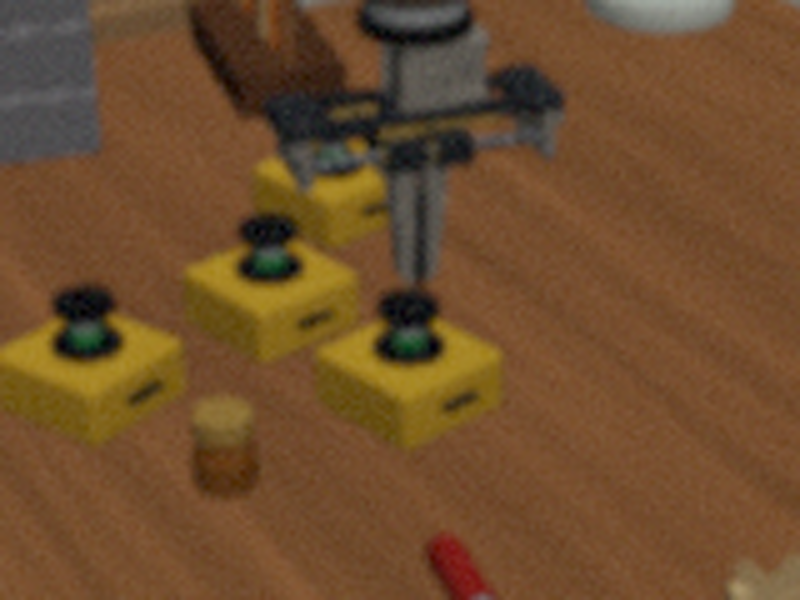

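The fingertips at crop (420,280) stand just above the chosen button at crop (407,302). I'll nudge about 1.5 mm and press gently.

```bash
python3 -m inch '[[1,[0.0008,0.0014,0.006],0],[1,[0,0,0.006],0],[1,[0,0,0.004],0],[1,[0,0,0],0],[1,[0,0,0],0]]'; python3 -m inch '[[1,[0,0,0.0015],0],[1,[0,0,0.0015],0],[1,[0,0,0],0],[1,[0,0,0],0]]'; python3 -m inch '[[1,[0,0,0.002],0],[1,[0,0,0],0],[1,[0,0,0],0]]';python3 go.py .477 -.3485 .073 79.66
```

```text
time: 14.7
ee_pos: [0.4763, -0.3479, 0.0846]
tcp_rot: [2.413, 2.012, -0.0]
ft_force: [-0.1, -0.4, 0.0]
opening: 0.0005
gripper_force: 0.0
time: 15.2
ee_pos: [0.4765, -0.348, 0.0819]
tcp_rot: [2.412, 2.012, 0.0]
ft_force: [-0.2, 0.4, 3.6]
opening: 0.0003
gripper_force: 1.5
time: 15.58
ee_pos: [0.4765, -0.348, 0.0798]
tcp_rot: [2.412, 2.012, 0.0]
ft_force: [-0.7, -0.4, 4.3]
opening: 0.0006
gripper_force: 1.9
t 15.575 tcp [ 0.4765 -0.348   0.0798] yaw 79.65999437832862 tilt z [ 0.0004 -0.0004 -1.    ] J [-0.8355  0.3331  1.6696 -0.      1.1384 -0.655 ] F [-0.7334 -0.4208  4.3112] open 0.0005948036594941112 grip 1.9232979509979486
tool turn -5.621671391509153e-06 then shift mm [-0.3786  0.6011  6.8011]
```

```bash
python3 -m inch '[[1,[0,0,0.002],0],[1,[0,0,0.002],0],[1,[0,0,0.0015],0],[1,[0,0,0.001],0],[1,[0,0,0],0],[1,[0,0,0],0]]';python3 go.py .477 -.3485 .073 79.66; python3 -c "
from plant import *
import numpy as np
print(np.mean([(snapshot('scene'),get_state())[1]['ft_force'][2] for _ in range(6)]),get_state()['ee_pos'])"
```

```text
time: 16.32
ee_pos: [0.4765, -0.3481, 0.0734]
tcp_rot: [2.412, 2.012, -0.0]
ft_force: [-1.4, 0.3, 5.8]
opening: 0.0001
gripper_force: 3.0
t 16.325 tcp [ 0.4765 -0.3481  0.0734] yaw 79.65722723558142 tilt z [ 0.0004 -0.0005 -1.    ] J [-0.8355  0.3417  1.6728 -0.0001  1.1266 -0.655 ] F [-1.3807  0.3403  5.7637] open 9.244933132065508e-05 grip 3.0400359258055687
tool turn -0.002772764418580209 then shift mm [-0.33    0.6028  0.4181]
5.709935224228237 [ 0.47645253 -0.3480414   0.07339018]
```

```bash
python3 -m inch '[[1,[0,0,0.0006],0],[1,[0,0,0],0],[1,[0,0,0],0],[1,[0,0,0],0]]'; python3 - <<'E'
from h import *
F=[];Z=[]
for i in range(5):
    im=snapshot("scene");s=get_state();F.append(s["ft_force"][2]);Z.append(s["ee_pos"][2])
print(np.mean(F),np.mean(Z));im=im[:,:,::-1];cv2.imwrite("pics/scene5.png",im)
cv2.imwrite("pics/crop6.png",cv2.resize(im[120:420,180:430],None,fx=2,fy=2,interpolation=cv2.INTER_CUBIC))
E
```

```text
time: 17.12
ee_pos: [0.4765, -0.348, 0.0729]
tcp_rot: [2.412, 2.012, -0.0]
ft_force: [-0.6, 1.0, 5.7]
opening: 0.0005
gripper_force: 3.1
6.329820749818691 0.07284057467367812
```

View pics/crop6.png

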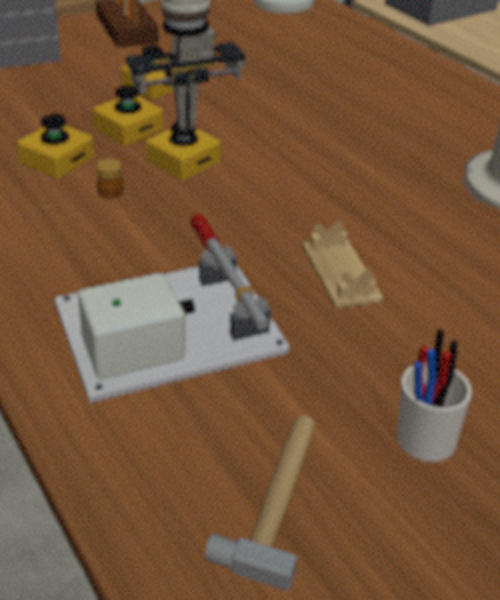

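The button at crop (184,137) is partly pressed by the fingers: 6.3 N at z = 72.8 mm, so about 10 mm down. The mandrel is seated at crop (235,275), and the pot, jar and hammer haven't moved.

```bash
python3 -c "from plant import *; print(job_done())"
```

```text
the job is handed in; nothing more can be done
None
```

The mandrel lies released and level in the V-blocks with its ring about 1 mm from the lens line. The enabling button is held about 10 mm down (about 6.3 N), the pot, jar and hammer look unmoved, and I handed the job in at about 17 s.

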